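# Tighten the air-line coupling and start the pump

## Robot

A 7-joint arm with a two-finger parallel gripper is mounted at the origin on the work surface. World frame = base frame: x ahead of the robot, y to its left, z up, the work surface at z = 0. Lengths are in m, angles in rad, forces in N, time in s.
With the tool pointing down it reaches from about 0.425 to 0.875 m from the base axis. Payload 9.9 kg.
Tool frame: the origin (TCP) lies at the very end of the fingers, on their centre line; the grasp point (between the pads) lies 19 mm behind it; z points along the fingers, y is the line along which they close (so a half turn about z gives the same grasp; the last joint's range is limited). The gripper opens to 85 mm and grips with 20 to 120 N. Pads are 22 mm wide; open, the fingers measure 114 mm over their backs; the gripper's body (76 mm by 85 mm) begins 54 mm behind the grasp point. The pads swing forward as they close: fully open they stand 13 mm farther back than shut.
Start: joints at [1.166, 0.576, 0.025, 1.437, -0.015, 1.129, -0.057], TCP at [0.213, -0.641, 0.231] pointing down, gripper open.
Joint ranges: [-2.76, 2.76], [-0.34, 2.15], [-1.52, 1.57], [0.19, 2.46], [-1.09, 4.23], [0.17, 1.99], [-2.82, 2.82]. Speed limits (rad/s): [2.22, 2.22, 3.01, 3.01, 3.14, 3.14, 3.14].

## Interface

Orientations are given as a rotation vector (axis times angle).
In Python, from station import * gives the robot as it stands.
- The arm moves only by the tool move_arm, never from a script. Its argument "series" is a list of rows, each a list of 5 numbers: the shift along the tool's x, y, z in units of 0.02 m (1.0 is 0.02 m), then the turn about the tool's z in units of 0.12 rad (1.0 is 0.12 rad), then the closure, from -1 (fully open) to 1 (shut). In form: [[x, y, z, turn, claw], ...]. A call has 1 to 12 rows; each row shifts and turns the commanded pose from where the row before left it, along the tool's axes as they then stand; what a row does not reach is not made up. A row lasts 1/10 s, in which the tool goes at most 50 mm and 8.59 degrees, less where a joint would pass 70% of its speed; a pose out of reach is approached as far as the arm can. A call with a number of a shift or a turn outside -1 to 1 is refused whole. A call with a gripper value outside its range is refused whole. The fingers move at their own pace and stop on an object; "force" is the grip in N (left out, the last holds). Time passes only in rows, so rows that do not move let the fingers close. It gives the time, the measured TCP pose, the force, the opening and the grip force at its end, in the units of the state.
- state(): the state, without advancing time (a new reading comes with each control period).
- snapshot(name): name is "scene" or "top" or "wrist"; returns a dict with "image" (480x640x3 uint8, red, green, blue), "vertical_fov" (degrees; the focal length in pixels is half the picture's height over the tangent of half this angle, whatever the lens; pixels are square), "cx", "cy" (the principal point, pixels), "dist" ([k1, k2, p1, p2, k3] as OpenCV has them; the pictures are not rectified), "eye" and "orientation" of the camera in the world. Camera axes: x right, y down, z forward; pixel columns grow to the right and rows downward; lengths in m; the calibration is good to about 2 mm. A picture is of the moment at which its call begins. There is no depth.
- job_done(): hands the job in; it is judged then, once.
The state is a dict: "time_s": time; "qpos": joint angles; "joint_vel": joint speeds; "joint_efforts": joint torques, N m; "position": TCP position; "tcp_rot": TCP orientation; "contact_force": force on the tool from outside, world axes, zero at the start; "ft_torque": the same for the moment, N m; "grip_width": finger opening in m; "grasp_force": force on a finger pad.
Only numpy, scipy, OpenCV 4.12 (cv2) and the standard library are available. Lean on these libraries where they do the work, as an engineer would, in place of code of your own. Each camera call takes 0.05 s, during which the arm holds its last target. There are 200 camera calls.

## Task

The brass coupling nut on the air line has worked loose: turn it clockwise by hand until its yellow pointer reaches the white tick, then use the wrench, not your fingers, to tighten it on until the pointer reaches the red tick. Lay the wrench back flat across its blue rest, between the lips, and only then push the pump's toggle switch over to on. Leave the tub, the vials and the scraper where they are.

Things in the scene. Friction and masses are not known exactly. Their poses are not given: they have to be found in the camera images.
- union: Grey air-line union fixed to the shelf, 80 x 80 x 36 mm; origin: centre of underside, on the nut's vertical axis. Black collar on top (radius 60, top z 40 mm) with a white tick at +0.40 rad and a red tick at -0.40 rad from this +x. A white hose tail (max 21 mm thick) rises through the nut to z 98 mm. A pipe leaves at +x (to 90 mm, under 27 mm high).
- hex_nut (a point): Brass hex nut, 32 mm across flats, 37 across corners, 22 high; origin at its centre, 59 mm above the shelf; only a 12 mm radius neck between it and the collar. Its +x is the outward normal of one flat and carries the yellow pointer, a thin strip over the collar to 44 mm out (can be passed through). Other flats every 60 deg. Stiff (0.25 N m), stays where left.
- coupling (a joint): Angle of the hex nut in rad, growing as the nut is turned clockwise seen from above (tightening). It starts loose at 0.05 to 0.45; the pointer is on the white tick at 1.35 and on the red tick at 2.15; the thread ends at 2.30. The pointer stands at angle 1.75 minus this value in the union's frame.
- wrench: Loose steel open-end wrench, red handle end, 12 mm thick, 0.16 kg; origin on the underside at the grip point, +x to the jaws, z up. Handle 14 mm wide, x -87 to +69 mm; head from +68 mm, up to 61 mm wide; slot 34.4 mm wide between faces parallel to x, throat at x = +84.5 mm, faces to +123 mm, then flared tips to +131 mm. Lies on its rest, underside 28 mm above the shelf.
- wrench_grip (a point): Point to grip the wrench, on the handle at mid-thickness (6 mm above the wrench's underside), about at its centre of mass.
- wrench_jaw (a point): Centre of the wrench's slot at mid-thickness, 105 mm ahead of wrench_grip: it lies on the nut's axis when the wrench is on the nut. The jaw faces must then be parallel to two of the nut's flats.
- rest: Blue plastic wrench rest fixed to the shelf, 120 (x) x 74 (y) mm, base 6 mm; origin: centre of underside. Two cross-bars, 14 mm thick, at x = +40 and -40 mm, tops at z 28 mm, carry the wrench lying along x with its grip point above the origin; lips at the bars' ends (|y| 26 to 37 mm) rise to z 36 mm. Fingers fit in the 66 mm gap between the bars.
- pump: Black plastic air pump fixed to the shelf, 140 (x) x 95 (y) x 55 mm, origin at the centre of its underside, z up. A grey switch block, 70 x 50 x 25 mm, stands on its top (z 55 to 80 mm) centred at x = +10 mm.
- switch_tip (a point): Centre of the red ball (26 mm diameter) at the end of the pump's toggle lever, 50 mm from its pivot, which lies along the pump's y axis at x = +10, z = 77 mm in the pump's frame.
- switch (a joint): Angle of the toggle lever in rad: 0 is off (leaning 0.5 rad from vertical to the pump's -x), 1.0 is fully on (leaning 0.5 rad to the pump's +x). It stays where it is left; about 1.5 N at the ball moves it.
- tub: Green plastic flip-top tub, closed, 106 x 81 x 82 mm, loose; origin at the centre of its underside.
- vials: White plastic stand 50 x 100 mm with two glass test vials with blue caps, 92 mm high, loose, in one piece; origin at the centre of its underside.
- scraper: Flat stainless steel scraper, 195 mm long, up to 55 mm wide, 12 mm high, lying loose; its long axis is its x; origin near its middle, underneath.
Mind the look-alikes: they are no part of the job. Of the things that look like the rest, the middle-sized one is meant.

How it is judged:
On the way, in this order (a step that is already met when the one before it is completed fails the run):
1. the nut has been turned by hand to the white tick (coupling 1.22 to 1.65) (value of joint coupling between 1.22 and 1.65 rad), for 0.2 s.
2. the nut has been tightened with the wrench to the red tick (coupling above 2.05) (value of joint coupling above 2.05 rad), for 0.2 s.
3. the wrench lies released on its rest (x of wrench_grip in the frame of rest between -0.03 and 0.03 m and y of wrench_grip in the frame of rest between -0.022 and 0.022 m and z of wrench_grip in the frame of rest between 0.029 and 0.039 m and angle between wrench's own z axis and vertical below 0.12 rad and angle between the x axis of wrench and the x axis of rest, either way round below 0.35 rad and contact force between the fingers and wrench below 0.1 N and linear speed of wrench below 0.02 m/s), for 0.2 s.
4. the pump is switched on (switch above 0.8) (value of joint switch above 0.8 rad), for 0.2 s.
At the end, for the whole second after the job is handed in: The coupling stands at or past the red tick (above 2.05 rad), the wrench lies flat, released and still across both bars of its rest (grip point within 30 mm along and 22 mm across, 29 to 39 mm above the shelf, in line to 0.35 rad either way round), and the pump's switch is on (above 0.8 rad) (all of step 3 and value of joint coupling above 2.05 rad and value of joint switch above 0.8 rad); the robot touches nothing.
It fails at once if the hex nut is turned on past the white tick (by more than 0.3 rad) with the fingers or the arm instead of the wrench (value of joint coupling above 1.65 rad and contact force between any of the fingers, the arm and coupling above 1 N).
It fails at once if the wrench is put on the nut before the nut has been turned by hand to the white tick (value of joint coupling below 1.15 rad and contact force between wrench and coupling above 1 N).
It fails at once if the pump is switched on while the coupling is not yet tight (value of joint coupling below 2.05 rad and value of joint switch above 0.5 rad).
It fails at once if the tub, the vial stand or the scraper is shifted by more than 25 mm or tipped (distance of any of tub, vials, scraper from where it was at the start of the episode above 0.025 m or angle between any of tub, vials, scraper's own z axis and vertical above 0.3 rad).
It also fails if it takes over 72 s, if anything falls off the work surface, if the arm or the gripper's body presses on something with over 40 N, if the wrist force passes 120 N, or if a joint passes its speed limit or range.

## Working session

There is one attempt and no reset: what is moved stays moved. The work goes in short steps, Python scripts to look and compute and a tool call to move; the robot and the scene stay as the last step left them, time stands still between calls to the robot, and variables do not carry over. Pictures are saved under pics/ and viewed, at most 10 in all, crops included, and the job is handed in when it is done.

Besides the shell and the picture viewer there is one more tool, called after "Request:" as a command line: name --pt "numbers of a row" for each row, then --argument value for the rest. move_arm: Moves the arm, as the interface text tells. Its arguments: {"type":"object","properties":{"series":{"type":"array"},"force":{"type":"number"}},"required":["series"]}

```bash
ls; mkdir -p pics
python3 - <<'E'
from station import *
import cv2
for n in ("scene","top"):
    s=snapshot(n); cv2.imwrite(f"pics/{n}0.png",cv2.cvtColor(s["image"],cv2.COLOR_RGB2BGR))
    print(n,{k:v for k,v in s.items() if k!="image"})
print(state())
E
```

```text
pics
scene {'vertical_fov': 42.92986316554377, 'cx': 314.23701787552505, 'cy': 235.2411305515242, 'dist': array([-0.19806258,  0.        ,  0.        ,  0.        ,  0.        ]), 'eye': array([ 1.62401011, -0.09235416,  1.15297287]), 'orientation': array([-1.87594081, -1.61922464,  0.66419504])}
top {'vertical_fov': 52.791602743133865, 'cx': 319.50325840250605, 'cy': 245.19574115465952, 'dist': array([-0.11647827,  0.        ,  0.        ,  0.        ,  0.        ]), 'eye': array([0.38875215, 0.06882324, 1.19589088]), 'orientation': array([-2.14644107,  2.08161771, -0.21652348])}
{'time_s': 0.1, 'qpos': array([ 1.16620045,  0.5764094 ,  0.02486145,  1.43783459, -0.0150045 ,
        1.1289632 , -0.05651346]), 'joint_vel': array([-0.00046135, -0.00078947,  0.00099687, -0.00179246, -0.0004974 ,
        0.00167281, -0.000173  ]), 'joint_efforts': array([ 6.14475575e-03, -7.67306042e+01,  2.25807577e+00, -2.86605084e+01,
        1.59618433e-02,  8.56820843e-03,  3.87526768e-05]), 'position': array([ 0.21271792, -0.6401876 ,  0.23055142]), 'tcp_rot': array([-3.09988579e+00, -5.01531851e-01,  4.74845388e-04]), 'contact_force': array([ 0.60767669, -0.58982678,  0.15123766]), 'ft_torque': array([ 0.03768819, -0.05246565,  0.00688095]), 'grasp_force': 0.0, 'grip_width': 0.08546312055459815}
```

View pics/scene0.png

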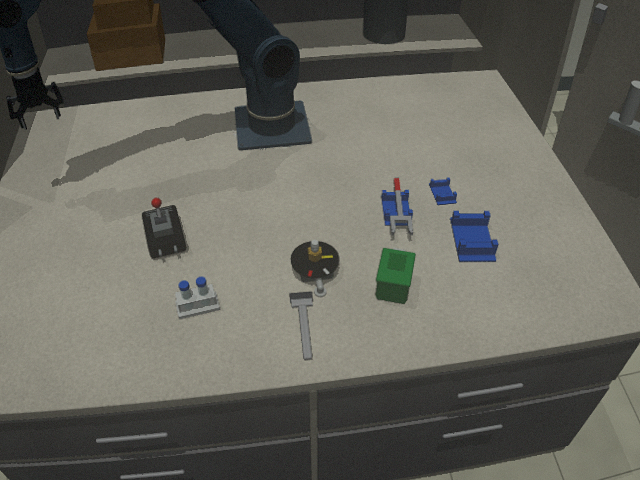

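View pics/top0.png

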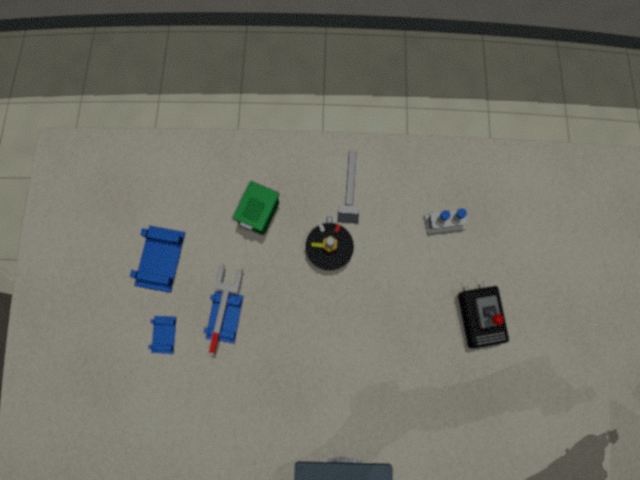

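The top view shows three blue rests: large (158,258), small (163,335) and middle-sized (224,317). The middle one carries the wrench (red end 214,345, jaws 230,275), so it is the one meant. Union is at (330,246), the pump at (484,317), and the ball at (499,320). An enlarged crop will confirm this.

Run:
```python
import cv2,numpy as np
t=cv2.imread("pics/top0.png")
r=lambda x,y,w,h,k:cv2.resize(t[y:y+h,x:x+w],None,fx=k,fy=k,interpolation=cv2.INTER_CUBIC)
a=r(195,255,60,110,5)   # 300x550
b=r(295,210,70,70,5)  #350x350
c=r(450,275,70,80,5)
im=np.zeros((600,800,3),np.uint8)
im[:550,:300]=a; im[:350,310:660]=b
im2=np.zeros((600,800,3),np.uint8)
cv2.imwrite("pics/c1.png",im)
s=cv2.imread("pics/scene0.png")
q=lambda x,y,w,h,k:cv2.resize(s[y:y+h,x:x+w],None,fx=k,fy=k,interpolation=cv2.INTER_CUBIC)
im2[:400,:350]=c; im2[:400,360:720]=q(130,190,72,80,5)
cv2.imwrite("pics/c2.png",im2)
```

```text
(no output)
```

View pics/c1.png

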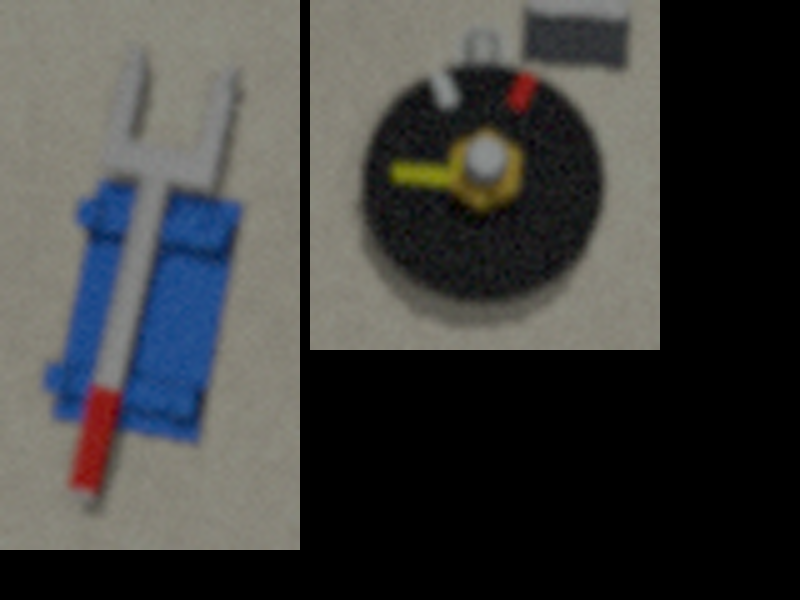

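View pics/c2.png

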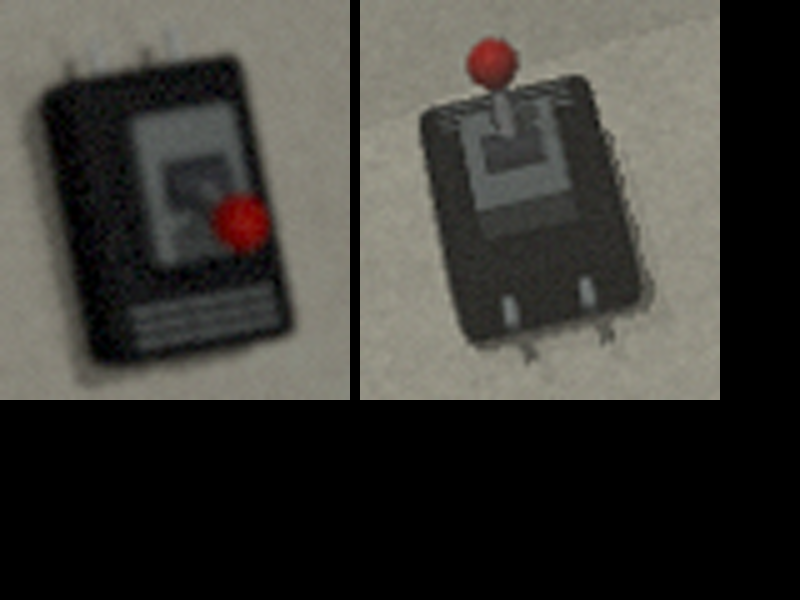

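The crop confirms the wrench lies on the middle-sized rest. The pointer stands to the left of the nut, and the ball leans toward the base (pump's -x).

```bash
cat > h.py <<'E'
import numpy as np,cv2
from scipy.spatial.transform import Rotation as R
def K(s):
    f=240/np.tan(np.radians(s["vertical_fov"])/2); return np.array([[f,0,s["cx"]],[0,f,s["cy"]],[0,0,1]])
def ray(s,p):
    u=cv2.undistortPoints(np.array([[p]],float),K(s),s["dist"])[0,0]
    return R.from_rotvec(s["orientation"]).apply([u[0],u[1],1])
def at(s,p,z):
    d=ray(s,p); return s["eye"]+d*(z-s["eye"][2])/d[2]
def proj(s,P):
    r=R.from_rotvec(s["orientation"]).inv(); return cv2.projectPoints(np.atleast_2d(r.apply(np.atleast_2d(P)-s["eye"])),np.zeros(3),np.zeros(3),K(s),s["dist"])[0][:,0]
def ang(v): return np.arctan2(v[1],v[0])
E
python3 - <<'E'
from station import *
from h import *
np.set_printoptions(precision=4,suppress=True)
t=snapshot("top");s=snapshot("scene")
A=lambda x,y,z:at(t,(195+x/5,255+y/5),z)[:2]
B=lambda x,y,z:at(t,(295+(x-310)/5,210+y/5),z)[:2]
C=lambda x,y,z:at(t,(450+x/5,275+y/5),z)[:2]
u=B(484,182,.04);print("union",u,"hose",B(487,157,.098),"nut",B(485,171,.07))
print("white",ang(B(445,90,.04)-u),"red",ang(B(522,92,.04)-u))
for z in(.045,.055,.065):p=B(392,173,z);print("ptr",z,np.linalg.norm(p-u),ang(p-u),ang(p-B(455,175.5,z)))
tl,tr=A(133,47,.04),A(232,69,.04);e=A(83,490,.04);m=(tl+tr)/2
print("tips",tl,tr,"end",e,"len",np.linalg.norm(m-e),"ang",ang(m-e),"h",ang(A(150,185,.04)-A(108,385,.04)))
print("grip from end",e+87*(m-e)/218,"from tip",m-131*(m-e)/218)
# rest lips outer ends z .036, base corners z0.006
for p in[(55,415),(198,440),(243,205)]:print("rest",A(*p,.006))
print("lip", A(48,378,.036),A(80,210,.036))
q=[C(*p,.08) for p in[(132,118),(228,103),(250,255),(155,270)]];print("block",np.mean(q,0),q,ang(q[0]-q[3]),ang(q[1]-q[2]))
b=[at(t,(498.4,319.4),z) for z in(.11,.121,.13)];print("ball",b, at(s,(156.4,202.6),.121))
E
```

```text
union [0.6254 0.0469] hose [0.6254 0.0469] nut [0.6246 0.0471]
white 0.42039166483885293 red -0.3656739726366127
ptr 0.045 0.044968122812550006 1.525108322802638 1.5613137480710975
ptr 0.055 0.04472150913354068 1.571242391270582 1.5613137480710977
ptr 0.065 0.04457101323133418 1.6177877912807919 1.561313748071098
tips [0.5725 0.3086] [0.5633 0.2595] end [0.3602 0.3186] len 0.21059509830394596 ang -0.16480506980464404 h -0.14536774969165484
grip from end [0.4431 0.3048] from tip [0.4431 0.3048]
rest [0.3948 0.3421]
rest [0.3856 0.2711]
rest [0.5008 0.2555]
lip [0.412  0.3397] [0.4928 0.3298]
block [ 0.472  -0.3263] [array([ 0.5032, -0.2986]), array([ 0.5113, -0.3452]), array([ 0.4405, -0.3535]), array([ 0.4328, -0.3078])] 0.1299272436724484 0.11689822329084774
ball [array([ 0.4539, -0.3389,  0.11  ]), array([ 0.4533, -0.3348,  0.121 ]), array([ 0.4527, -0.3314,  0.13  ])] [ 0.4521 -0.3303  0.121 ]
```

Request:
move_arm --pt "1 -0.86 0 0 -1" --pt "1 -0.86 0 0 -1" --pt "1 -0.86 0 0 -1" --pt "1 -0.86 0 0 -1" --pt "1 -0.86 0 0 -1" --pt "1 -0.86 0 0 -1" --pt "1 -0.86 0 0 -1" --pt "1 -0.86 0 0 -1" --pt "1 -0.86 0 0 -1" --pt "1 -0.86 0 0 -1" --force 60

```text
time_s: 1.2
position: [0.3488, -0.4133, 0.2313]
tcp_rot: [-3.101, -0.502, 0.0]
contact_force: [0.7, 0.6, -0.8]
grip_width: 0.0852
grasp_force: 0.0
```

Request:
move_arm --pt "1 -0.86 0 0 -1" --pt "1 -0.86 0 0 -1" --pt "1 -0.86 0 0 -1" --pt "1 -0.86 0 0 -1" --pt "1 -0.86 0 0 -1" --pt "1 -0.86 0 0 -1" --pt "1 -0.86 0 0 -1" --pt "1 -0.86 0 0 -1" --pt "1 -0.86 0 0 -1" --pt "1 -0.86 0 0 -1"

```text
time_s: 2.2
position: [0.4843, -0.187, 0.2313]
tcp_rot: [-3.101, -0.502, 0.0]
contact_force: [0.9, -0.3, 0.1]
grip_width: 0.0856
grasp_force: 0.0
```

Request:
move_arm --pt "1 -0.86 0 0 -1" --pt "1 -0.86 0 0 -1" --pt "1 -0.86 0 0 -1" --pt "1 -0.86 0 0 -1" --pt "1 -0.86 0 0 -1" --pt "1 -0.86 0 0 -1" --pt "1 -0.86 0 0 -1" --pt "1 -0.86 0 0 -1" --pt "0 0 0 0 -1"

```text
time_s: 3.1
position: [0.5937, -0.0025, 0.231]
tcp_rot: [-3.098, -0.509, -0.001]
contact_force: [-0.3, 0.2, -1.0]
grip_width: 0.0854
grasp_force: 0.0
```

Request:
move_arm --pt "0 0 0 -1 -1" --pt "0 0 0 -1 -1" --pt "0 0 0 -1 -1" --pt "0 0 0 -1 -1" --pt "0 0 0 -1 -1" --pt "0 0 0 -1 -1" --pt "0 0 0 -1 -1" --pt "0 0 0 -1 -1" --pt "0 0 0 -1 -1" --pt "0 0 0 -1 -1" --pt "0 0 0 -1 -1" --pt "0 0 0 -1 -1"

```text
time_s: 4.3
position: [0.5921, -0.0077, 0.2312]
tcp_rot: [-1.996, -2.426, 0.001]
contact_force: [0.1, 0.3, -0.4]
grip_width: 0.0852
grasp_force: 0.0
```

Request:
move_arm --pt "0 0 0 -1 -1" --pt "0 0 0 -1 -1" --pt "0 0 0 -0.6 -1" --pt "0 0 0 0 -1" --pt "0 0 0 0 -1"

```text
time_s: 4.8
position: [0.5922, -0.0075, 0.2312]
tcp_rot: [-1.604, -2.701, 0.0]
contact_force: [1.0, -0.2, 0.1]
grip_width: 0.0853
grasp_force: 0.0
```

```bash
cat >> h.py <<'E'
def yaw(st):
    x=R.from_rotvec(st["tcp_rot"]).apply([1,0,0]); return ang(x)
def delta(st,xyz,yw):
    "units of moves (translate first, then turn)"
    d=R.from_rotvec(st["tcp_rot"]).inv().apply(np.array(xyz)-st["position"])/.02
    t=-(yw-yaw(st)); t=(t+np.pi)%(2*np.pi)-np.pi
    return np.round(d,2),round(t/.12,2)
E
python3 - <<'E'
from station import *
from h import *
s=snapshot("wrist");st=state();print(st["position"],st["tcp_rot"],yaw(st),st["qpos"],st["time_s"])
print(s["eye"],R.from_rotvec(s["orientation"]).as_matrix(), s["vertical_fov"],s["dist"])
cv2.imwrite("pics/w1.png",cv2.cvtColor(s["image"],cv2.COLOR_RGB2BGR))
print(proj(s,[.6254,.047,.07]),proj(s,[.6254,.047,.04]))
E
```

```text
[ 0.59226958 -0.00733487  0.2312225 ] [-1.60349430e+00 -2.70146042e+00  4.40871038e-04] 2.070242702089869 [ 0.30045139  0.49388547 -0.56915603  1.65110631  0.29352333  1.08328298
  0.14616639] 4.85
[0.55970446 0.05335901 0.37331833] [[ 8.77771806e-01  4.61184278e-01  1.29713984e-01]
 [ 4.79078883e-01 -8.45144516e-01 -2.37095276e-01]
 [ 2.82448304e-04  2.70258779e-01 -9.62787678e-01]] 69.48264402207197 [-0.0333121  0.         0.         0.         0.       ]
[[384.57338118 193.7033619 ]] [[379.12541546 189.85847448]]
```

View pics/w1.png

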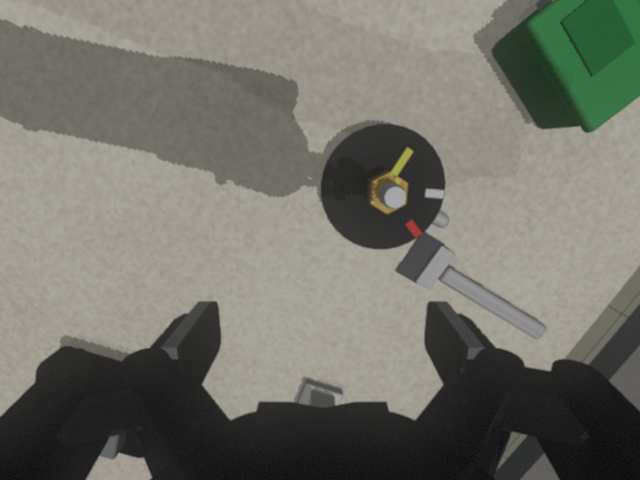

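Run:
```python
from station import *
from h import *
s=snapshot("wrist");st=state()
u=at(s,(383,186),.04);print("union",u,"nut",at(s,(388.5,192.5),.07),"hose",at(s,(395,197),.098))
w,r=[ang(at(s,p,.04)-u) for p in((434,194),(414,229))];print("ticks",w,r,"yaw",(w+r)/2)
for z in(.05,.06):
  a,b=at(s,(409,151),z),at(s,(397,173),z);print(ang(a-b),ang(a-u))
# brass hex outline
im=s["image"].astype(int);m=((im[...,0]-im[...,2])>50)&(im[...,0]-im[...,1]<60)&(im[...,0]-im[...,1]>18);m=m.astype(np.uint8);m[:150]=0;m[230:]=0;m[:,:350]=0;m[:,430:]=0
pts=np.argwhere(m)[:,::-1];print(len(pts),pts.min(0),pts.max(0))
```

```text
union [0.62682464 0.05208802 0.04      ] nut [0.62793475 0.04971201 0.07      ] hose [0.62805487 0.04951081 0.098     ]
ticks 0.3498776431766331 -0.41040199889227136 yaw -0.030262177857819123
1.606559856180144 1.5094859552751634
1.6065598561801406 1.56532719126176
296 [371 173] [413 229]
```

Request:
move_arm --pt "0.54 0.95 0 -0.25 -1" --pt "0.54 0.95 0 0 -1" --pt "0.54 0.95 0 0 -1" --pt "0 0 0.8 0 -1" --pt "0 0 1 0 -1" --pt "0 0 1 0 -1" --pt "0 0 1 0 -1" --pt "0 0 1 0 -1" --pt "0 0 0 0 -1" --pt "0 0 0 0 -1"

```text
time_s: 5.9
position: [0.6257, 0.0496, 0.1356]
tcp_rot: [-1.56, -2.727, 0.0]
contact_force: [0.6, -1.0, -0.1]
grip_width: 0.085
grasp_force: 0.0
```

Run:
```python
from station import *
from h import *
s=snapshot("wrist");st=state();print(st["position"],yaw(st),st["qpos"],st["time_s"],delta(st,[.6265,.0485,.046],2.104))
cv2.imwrite("pics/w2.png",cv2.cvtColor(s["image"],cv2.COLOR_RGB2BGR))
print(proj(s,[.6265,.0485,.07]),proj(s,[.6265,.0485,.04]))
```

```text
[0.62613403 0.0498077  0.13621988] 2.1023973737764683 [ 0.17089242  0.63762853 -0.53317544  1.67320851  0.38521219  0.93618367
  0.02406947] 5.95 (array([-0.06, -0.02,  4.51]), np.float64(-0.01))
[[321.25645321 265.04753566]] [[321.35197146 251.59377897]]
```

View pics/w2.png

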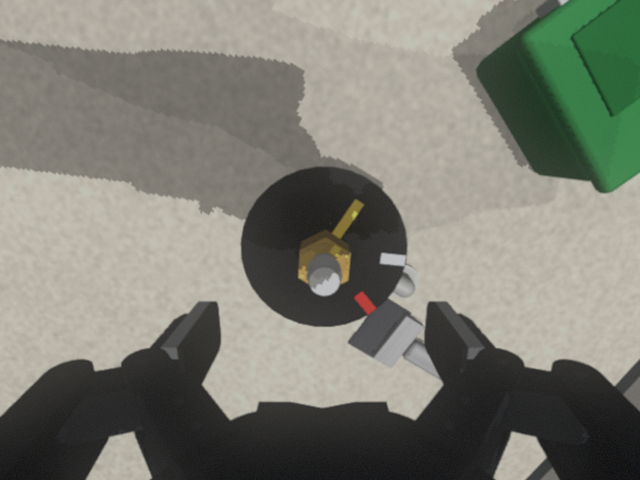

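Run:
```python
from station import *
from h import *
s=snapshot("wrist")
u=at(s,(324,246.5),.04);print(u,at(s,(324.5,281),.098),at(s,(325,262),.07))
w,r=[ang(at(s,p,.04)-u) for p in((393,259),(365,303))];print("ticks",w,r,"yaw",(w+r)/2)
a,b=at(s,(360,203),.05),at(s,(338,238),.05);print(ang(a-b),ang(a-u))
print(delta(state(),[*u[:2],.046],2.104))
```

```text
[0.62687285 0.05271954 0.04      ] [0.6286581  0.04949213 0.098     ] [0.62815232 0.05140923 0.07      ]
ticks 0.34572391744648456 -0.4280452673831189 yaw -0.04116067496831716
1.5643279687950362 1.4753118763783382
(array([0.11, 0.09, 4.53]), np.float64(-0.01))
```

Request:
move_arm --pt "0.05 0.05 1 0 -1" --pt "0 0 1 0 -1" --pt "0 0 1 0 -1" --pt "0 0 1 0 -1" --pt "0 0 0.5 0 -1" --pt "0 0 0 0 1" --pt "0 0 0 0 1" --pt "0 0 0 0 1" --pt "0 0 0 0 1" --pt "0 0 0 0 1" --pt "0 0 0 0 1" --pt "0 0 0 0 1"

```text
time_s: 7.2
position: [0.6263, 0.0508, 0.0467]
tcp_rot: [1.559, 2.726, 0.0]
contact_force: [-4.0, -0.9, 8.1]
grip_width: 0.0311
grasp_force: 58.1
```

Request:
move_arm --pt "0 0 0 0.9 1" --pt "0 0 0 0.9 1" --pt "0 0 0 0.9 1" --pt "0 0 0 0.9 1" --pt "0 0 0 0.9 1" --pt "0 0 0 0.9 1" --pt "0 0 0 0.9 1" --pt "0 0 0 0.9 1" --pt "0 0 0 0.9 1" --pt "0 0 0 0.9 1" --pt "0 0 0 0.9 1" --pt "0 0 0 0 1"

```text
time_s: 8.4
position: [0.6294, 0.0506, 0.0468]
tcp_rot: [2.819, 1.38, 0.01]
contact_force: [7.9, -1.3, -2.2]
grip_width: 0.0307
grasp_force: 61.8
```

Run:
```python
from station import *
from h import *
st=state();print(st["position"],yaw(st),st["qpos"],st["contact_force"],st["ft_torque"],st["grip_width"])
s=snapshot("wrist");a=s["image"]
s=snapshot("top");b=cv2.resize(s["image"][200:290,290:380],None,fx=4,fy=4,interpolation=2)
im=np.zeros((480,800,3),np.uint8);im[:,:440]=a[:,100:540];im[:360,440:]=b
cv2.imwrite("pics/w3.png",im[...,::-1])
```

```text
[0.62943249 0.05060187 0.04684768] 0.9104404800034303 [-0.0662983   0.70889126 -0.14449754  1.75236917  0.15050985  0.68430197
 -0.95301379] [ 7.88340306 -1.30803043 -2.24063457] [-0.38459085 -1.48402461 -0.2559178 ] 0.03070032053497882
```

View pics/w3.png

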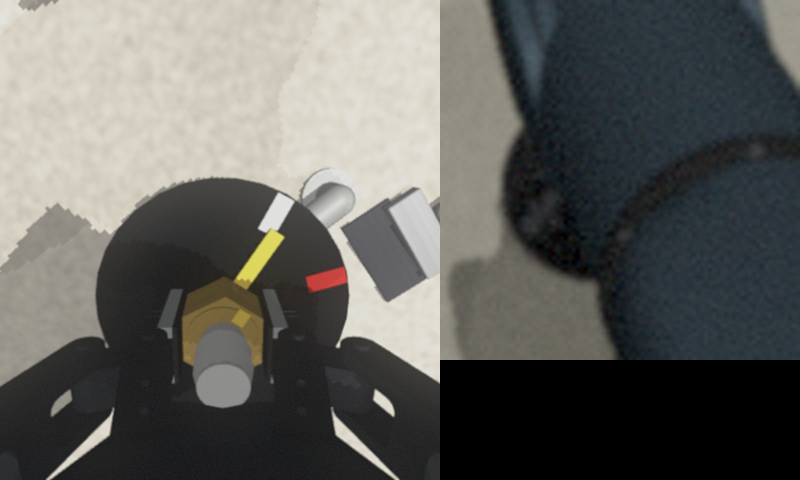

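Run:
```python
from station import *
from h import *
s=snapshot("wrist")
u=at(s,(323,303),.04);a,b=at(s,(375.5,236),.05),at(s,(344,283),.05)
w,r=at(s,(377,213),.04),at(s,(427,279),.04)
print(u,ang(a-b),ang(w-u),ang(r-u))
n=np.array([.6285,.0505,0]);print(ang(w-n),ang(r-n),ang(a-n),np.hypot(*(w-n)[:2]),np.hypot(*(r-n)[:2]))
```

```text
[0.62964167 0.05052886 0.04      ] 0.3649142955315686 0.4091670604069289 -0.414674609243487
0.40056896786749113 -0.40503860412758386 0.34706000798922887 0.049747842540899215 0.05047617635742973
```

Request:
move_arm --pt "0 0 0 0 -1" --pt "0 0 0 0 -1" --pt "0 0 0 0 -1" --pt "0 0 0 0 -1" --pt "0 0 -1 0 -1" --pt "0 0 -1 0 -1" --pt "0 0 -1 0 -1" --pt "0 0 -1 -1 -1" --pt "0 0 -1 -1 -1" --pt "0 0 -1 -1 -1" --pt "0 0 0 -1 -1" --pt "0 0 0 -1 -1"

```text
time_s: 9.75
position: [0.6262, 0.051, 0.1662]
tcp_rot: [2.277, 2.163, 0.001]
contact_force: [-0.7, 0.7, -1.0]
grip_width: 0.0854
grasp_force: 0.0
```

Request:
move_arm --pt "0 0 0 -1 -1" --pt "0 0 0 -1 -1" --pt "0 0 0 -1 -1" --pt "0 0 0 -1 -1" --pt "0 0 0 -1 -1" --pt "0 0 0 -1 -1" --pt "0 0 0 -1 -1" --pt "0 0 0 -1 -1" --pt "0 0 0 -1 -1" --pt "0 0 0 -1 -1" --pt "0 0 0 -1 -1" --pt "0 0 0 -1 -1"

```text
time_s: 10.95
position: [0.6258, 0.0508, 0.1653]
tcp_rot: [-0.285, -3.128, 0.0]
contact_force: [-0.4, 0.4, 0.5]
grip_width: 0.0855
grasp_force: 0.0
```

Run:
```python
from station import *
from h import *
st=state();print(st["position"],yaw(st),st["qpos"],st["time_s"],delta(st,[.46,.3,.167],2.99))
```

```text
[0.62584072 0.05078236 0.1652821 ] 2.9597424307103495 [ 0.2807241   0.64768881 -0.73202729  1.63717248  0.48464838  1.04672754
  0.79013275] 10.95 (array([10.41, 10.76, -0.09]), np.float64(-0.25))
```

Request:
move_arm --pt "0.95 0.98 0 0 -1" --pt "0.95 0.98 0 0 -1" --pt "0.95 0.98 0 0 -1" --pt "0.95 0.98 0 0 -1" --pt "0.95 0.98 0 0 -1" --pt "0.95 0.98 0 0 -1" --pt "0.95 0.98 0 0 -1" --pt "0.95 0.98 0 0 -1" --pt "0.95 0.98 0 0 -1" --pt "0.95 0.98 0 0 -1" --pt "0.95 0.98 0 -0.25 -1" --pt "0 0 0 0 -1"

```text
time_s: 12.15
position: [0.458, 0.3054, 0.1659]
tcp_rot: [-0.235, -3.132, -0.004]
contact_force: [-0.8, -0.1, 0.5]
grip_width: 0.085
grasp_force: 0.0
```

Run:
```python
from station import *
from h import *
s=snapshot("wrist");st=state();print(st["position"],yaw(st),st["qpos"],st["time_s"])
cv2.imwrite("pics/w4.png",s["image"][...,::-1])
print(proj(s,[.443,.305,.034]))
```

```text
[0.45938192 0.30322255 0.16558491] 2.9885205257137133 [-0.16830411  0.54582835 -0.7596248   1.8390451   0.45799879  0.93989208
  0.28471935] 12.2
[[317.48552391 218.70257899]]
```

View pics/w4.png

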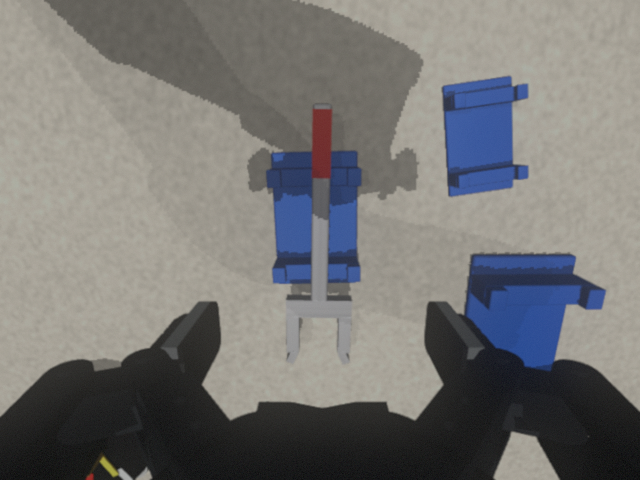

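Run:
```python
from station import *
from h import *
s=snapshot("wrist");st=state()
e=at(s,(322,104.5),.04)[:2];j=at(s,(319.5,296.5),.04)[:2];m=(at(s,(292,361),.04)+at(s,(345.5,361),.04))[:2]/2
print(e,j,m,np.linalg.norm(m-e),np.linalg.norm(j-e),ang(m-e),ang(j-e))
for f in[(m,131),(j,68),(e,-87)]: d=(m-e)/np.linalg.norm(m-e);print(f[0]-d*f[1]/1000)
# rest: lip tops outer z .036 
q=[at(s,p,.036)[:2] for p in[(266,169),(361,168),(361,265),(272,265)]];print(q,np.mean(q,0),ang(q[3]-q[0]),ang(q[2]-q[1]))
```

```text
[0.3606616  0.31928026] [0.50893277 0.29434215] [0.57037962 0.28408089] 0.21265146178670127 0.15035375216737154 -0.16629146301194203 -0.16663296051332138
[0.44118671 0.30576481]
[0.4418708  0.30559792]
[0.44646147 0.30487948]
[array([0.39959672, 0.26972279]), array([0.40998071, 0.34201307]), array([0.48799663, 0.33238463]), array([0.47676138, 0.25950174])] [0.44358386 0.30090556] -0.13169106524220642 -0.12279544650087527
```

Run:
```python
from station import *
from h import *
print(delta(state(),[.443,.3053,.016],2.977))
```

```text
(array([0.89, 0.04, 7.47]), np.float64(0.08))
```

Request:
move_arm --pt "0.89 0.04 0 0.08 -1" --pt "0 0 1 0 -1" --pt "0 0 1 0 -1" --pt "0 0 1 0 -1" --pt "0 0 1 0 -1" --pt "0 0 1 0 -1" --pt "0 0 1 0 -1" --pt "0 0 1 0 -1" --pt "0 0 0.47 0 -1" --pt "0 0 0 0 -1" --pt "0 0 0 0 -1"

```text
time_s: 13.35
position: [0.4437, 0.305, 0.0164]
tcp_rot: [0.262, 3.13, 0.0]
contact_force: [-0.3, -0.1, 0.5]
grip_width: 0.0856
grasp_force: 0.0
```

Run:
```python
from station import *
from h import *
st=state();print(st["position"],yaw(st),st["contact_force"],st["time_s"])
```

```text
[0.44370726 0.30499251 0.0163716 ] 2.974523816157414 [-0.26143196 -0.06132287  0.54539192] 13.35
```

Request:
move_arm --pt "0 0 0 0 1" --pt "0 0 0 0 1" --pt "0 0 0 0 1" --pt "0 0 0 0 1" --pt "0 0 0 0 1" --pt "0 0 0 0 1" --pt "0 0 0 0 1" --pt "0 0 0 0 1" --pt "0 0 0 0 1" --force 100

```text
time_s: 14.25
position: [0.4434, 0.3053, 0.0164]
tcp_rot: [0.261, 3.13, 0.0]
contact_force: [-0.3, -0.9, 5.4]
grip_width: 0.012
grasp_force: 97.6
```

Run:
```python
from station import *
from h import *
st=state();print(st["position"],yaw(st),st["contact_force"],st["grip_width"],st["time_s"])
```

```text
[0.44336552 0.30528827 0.016357  ] 2.97535809324956 [-0.3497963  -0.93556802  5.43901088] 0.012046748007045336 14.25
```

Request:
move_arm --pt "0 0 -0.5 0 1" --pt "0 0 -1 0 1" --pt "0 0 -1 0 1" --pt "0 0 -1 0 1" --pt "0 0 -1 0 1" --pt "0 0 0 -0.2 1" --pt "0 0 0 0 1"

```text
time_s: 14.95
position: [0.4433, 0.3049, 0.1061]
tcp_rot: [0.222, 3.133, 0.0]
contact_force: [-0.8, -1.2, -2.3]
grip_width: 0.0117
grasp_force: 97.8
```

Run:
```python
from station import *
from h import *
st=state();print(st["position"],yaw(st),st["contact_force"],st["ft_torque"],st["grip_width"],st["time_s"],delta(st,[.4647,.0728,.1],2.998))
```

```text
[0.44332858 0.3049177  0.10605919] 3.0000759136034745 [-0.76386158 -1.17145104 -2.32770441] [-0.04474375  0.0547731  -0.0132006 ] 0.011740868198005341 14.95 (array([ -2.69, -11.34,   0.3 ]), np.float64(0.02))
```

Request:
move_arm --pt "-0.224 -0.945 0 0 1" --pt "-0.224 -0.945 0 0 1" --pt "-0.224 -0.945 0 0 1" --pt "-0.224 -0.945 0 0 1" --pt "-0.224 -0.945 0 0 1" --pt "-0.224 -0.945 0 0 1" --pt "-0.224 -0.945 0 0 1" --pt "-0.224 -0.945 0 0 1" --pt "-0.224 -0.945 0 0 1" --pt "-0.224 -0.945 0 0 1" --pt "-0.224 -0.945 0 0 1" --pt "-0.224 -0.945 0 0 1"

```text
time_s: 16.15
position: [0.4635, 0.072, 0.1049]
tcp_rot: [-0.223, -3.132, 0.001]
contact_force: [-0.0, 0.3, -1.5]
grip_width: 0.0122
grasp_force: 97.8
```

Request:
move_arm --pt "0 0 1 0 1" --pt "0 0 1 0 1" --pt "0 0 1 0 1" --pt "0 0 0.2 0 1" --pt "0 0 0 0 1" --pt "0 0 0 0 1"

```text
time_s: 16.75
position: [0.4644, 0.0732, 0.0422]
tcp_rot: [0.223, 3.134, 0.0]
contact_force: [0.6, -0.4, -1.5]
grip_width: 0.0122
grasp_force: 97.8
```

Run:
```python
from station import *
from h import *
st=state();print(st["position"],yaw(st),st["qpos"],st["contact_force"],st["time_s"],delta(st,[.4647,.0728,.042],2.998))
a=snapshot("top");b=snapshot("scene")
im=np.zeros((600,800,3),np.uint8)
im[:450,:400]=cv2.resize(a["image"][195:285,280:360],None,fx=5,fy=5,interpolation=2)
im[:450,400:]=cv2.resize(b["image"][205:295,275:355],None,fx=5,fy=5,interpolation=2)
im=im[:450]
cv2.imwrite("pics/m1.png",im[...,::-1])
```

```text
[0.46435031 0.07324744 0.04224614] 2.999531287321268 [ 0.1725366   0.62283337 -0.63208277  2.15847496  0.69291541  0.56967659
  0.45456663] [ 0.61122479 -0.35746993 -1.52879645] 16.75 (array([-0.02, -0.02,  0.01]), np.float64(0.01))
```

View pics/m1.png

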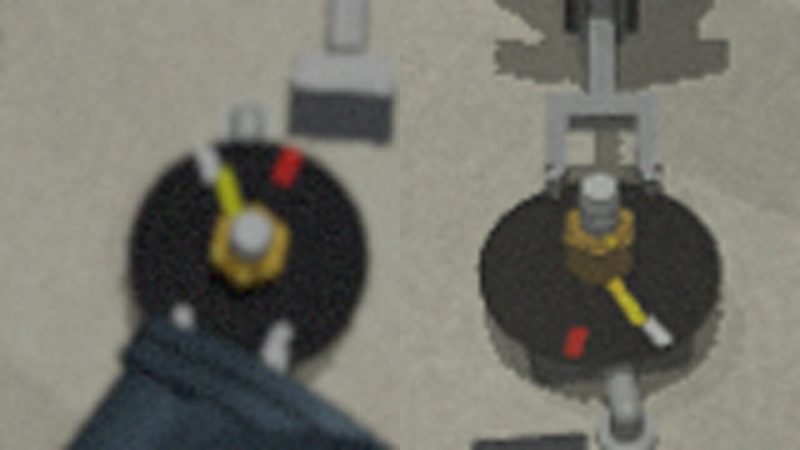

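Run:
```python
from station import *
from h import *
t=snapshot("top");s=snapshot("scene")
T=lambda x,y,z:at(t,(280+x/5,195+y/5),z)[:2]
S=lambda x,y,z:at(s,(275+(x-400)/5,205+y/5),z)[:2]
d=np.array([np.cos(-.143),np.sin(-.143)]);n=np.array([-d[1],d[0]])
for F,L,Rr,N,H in[(T,(182,310),(283,323),(249,247),(250,233)),(S,(555,183),(652,181),(599,227),(599,190))]:
  l,r=F(*L,.066),F(*Rr,.066);nu=F(*N,.07);h=F(*H,.098);m=(l+r)/2
  print(l,r,"nut",nu,"hose",h,"lat off wrench-nut",(m-nu)@n,(m-h)@n,"along",(nu-m)@d)
p=state()["position"][:2];print((p-[.628,.0493])@n)
```

```text
[0.5933789  0.07850994] [0.58859257 0.03041766] nut [0.62407557 0.04758018] hose [0.62487745 0.04781669] lat off wrench-nut 0.002097625823954171 0.001749249307692412 along 0.03373309593353791
[0.59154325 0.03307985] [0.59729239 0.08057258] nut [0.62772706 0.04971069] hose [0.62963661 0.04953313] lat off wrench-nut 0.0022958905599779478 0.0021995037683540213 along 0.033983306479967876
0.0002467126915716711
```

Request:
move_arm --pt "0 -0.08 0 0 1" --pt "-0.4 0 0 0 1" --pt "-0.4 0 0 0 1" --pt "-0.4 0 0 0 1" --pt "-0.3 0 0 0 1" --pt "0 0 0 0 1"

```text
time_s: 17.55
position: [0.4948, 0.0671, 0.0418]
tcp_rot: [0.225, 3.133, 0.001]
contact_force: [-0.9, -0.0, -2.0]
grip_width: 0.0119
grasp_force: 97.8
```

Request:
move_arm --pt "-0.3 0 0 0 1" --pt "-0.3 0 0 0 1" --pt "-0.3 0 0 0 1" --pt "-0.3 0 0 0 1" --pt "-0.15 0 0 0 1" --pt "0 0 0 0 1"

```text
time_s: 18.15
position: [0.5209, 0.0633, 0.0418]
tcp_rot: [0.224, 3.133, 0.0]
contact_force: [-0.9, 0.1, -2.0]
grip_width: 0.0121
grasp_force: 97.8
```

Run:
```python
from station import *
from h import *
st=state();print(st["position"],yaw(st),st["qpos"],st["contact_force"],st["ft_torque"],st["time_s"])
d=np.array([np.cos(-.143),np.sin(-.143)]);n=np.array([-d[1],d[0]]);p=st["position"][:2]-[.628,.0493];print(p@d,p@n)
s=snapshot("scene");im=cv2.resize(s["image"][195:295,265:365],None,fx=5,fy=5,interpolation=2)
cv2.imwrite("pics/m2.png",im[...,::-1])
```

```text
[0.5209469  0.0632891  0.04184734] 2.998761636055982 [ 0.21507781  0.67924827 -0.64988477  2.02094514  0.66690944  0.66156207
  0.55330212] [-0.93689016  0.14875426 -1.96577494] [ 0.00136452  0.00689903 -0.01622525] 18.15
-0.10795403178344504 -0.0014101596858564543
```

View pics/m2.png

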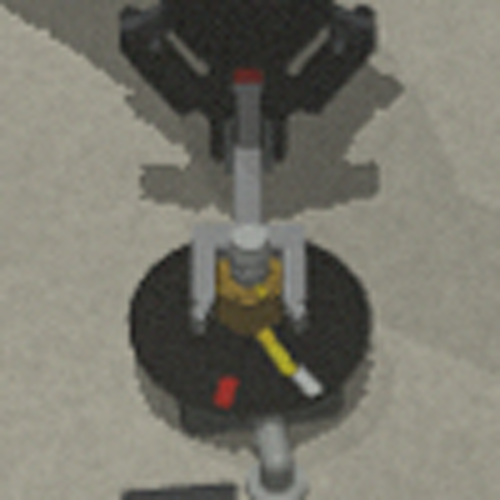

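Request:
move_arm --pt "-0.01 0.32 0 0.5 1" --pt "-0.01 0.32 0 0.5 1" --pt "-0.01 0.32 0 0.5 1" --pt "-0.01 0.32 0 0.5 1" --pt "-0.01 0.32 0 0.5 1" --pt "0 0 0 0 1"

```text
time_s: 18.8
position: [0.5295, 0.0947, 0.042]
tcp_rot: [-0.689, -3.065, -0.0]
contact_force: [-0.2, 0.9, -1.6]
grip_width: 0.0119
grasp_force: 97.8
```

Request:
move_arm --pt "-0.01 0.32 0 0.5 1" --pt "-0.01 0.32 0 0.5 1" --pt "-0.01 0.32 0 0.5 1" --pt "-0.01 0.32 0 0.5 1" --pt "-0.01 0.32 0 0.5 1" --pt "0 0 0 0 1"

```text
time_s: 19.4
position: [0.5473, 0.1212, 0.0419]
tcp_rot: [-1.137, -2.928, -0.001]
contact_force: [-0.9, 2.5, -1.5]
grip_width: 0.0122
grasp_force: 97.9
```

Request:
move_arm --pt "-0.01 0.32 0 0.5 1" --pt "-0.01 0.32 0 0.5 1" --pt "-0.01 0.32 0 0.5 1" --pt "-0.01 0.32 0 0.5 1" --pt "0 0 0 0 1" --pt "0 0 0 0 1"

```text
time_s: 20.0
position: [0.5665, 0.1377, 0.0419]
tcp_rot: [-1.475, -2.773, -0.002]
contact_force: [-1.0, 5.6, -1.8]
grip_width: 0.0119
grasp_force: 97.9
```

Run:
```python
from station import *
from h import *
st=state();print(st["position"],yaw(st),st["contact_force"],st["ft_torque"],st["time_s"],np.linalg.norm(st["position"][:2]-[.628,.0493]))
a=snapshot("top");b=snapshot("scene")
im=np.zeros((450,800,3),np.uint8)
im[:,:400]=cv2.resize(a["image"][195:285,280:360],None,fx=5,fy=5,interpolation=2)
im[:,400:]=cv2.resize(b["image"][205:295,275:355],None,fx=5,fy=5,interpolation=2)
cv2.imwrite("pics/m3.png",im[...,::-1])
```

```text
[0.56649067 0.13771279 0.04191808] 2.163718691178155 [-1.04488519  5.59854463 -1.83865839] [1.12366574 0.24949579 0.24874656] 20.0 0.10770431314903818
```

```bash
cat > ptr.py <<'E'
from station import *
from h import *
c=np.array([.628,.0493])
for k in("top","scene"):
    s=snapshot(k);i=s["image"].astype(int);r,g,b=i[...,0],i[...,1],i[...,2]
    x,y=proj(s,[*c,.05])[0].astype(int)
    win=np.zeros(r.shape,bool);win[y-28:y+29,x-28:x+29]=1
    cc=at(s,(proj(s,[*c,.045])[0]),.045)[:2]
    for nm,m,z in(("yel",(r>120)&(g>110)&(b<60),.045),("red",(r>110)&(g<60)&(b<60),.04)):
        p=np.argwhere(m&win)[:,::-1]
        if len(p)==0: print(k,nm,0);continue
        q=np.array([at(s,v,z)[:2] for v in p.astype(float)])-c
        rr=np.hypot(*q.T);q=q[(rr>.024)&(rr<.062)]
        print(k,nm,len(q),"mean ang",ang(q.mean(0)) if len(q) else None,np.hypot(*q.mean(0)) if len(q) else None)
E
python3 ptr.py
```

```text
top yel 16 mean ang -0.30047677424562275 0.033726143880695905
top red 17 mean ang -0.4075704948841304 0.04984369255586335
scene yel 20 mean ang -0.22441358472707248 0.02211749957145099
scene red 15 mean ang -0.40249662832969946 0.048179942379672394
```

Request:
move_arm --pt "-0.01 0.26 0 0.4 1" --pt "-0.01 0.26 0 0.4 1" --pt "-0.01 0.26 0 0.4 1" --pt "0 0 0 0 1" --pt "0 0 0 0 1" --pt "0 0 0 0 1"

```text
time_s: 20.8
position: [0.5801, 0.1454, 0.042]
tcp_rot: [-1.671, -2.659, -0.002]
contact_force: [-0.9, 6.4, -2.6]
grip_width: 0.0116
grasp_force: 97.9
```

```bash
python3 ptr.py
python3 - <<'E'
from station import *
from h import *
st=state();print(st["position"],yaw(st),st["contact_force"],st["ft_torque"],st["time_s"])
s=snapshot("top")["image"].astype(int)
r,g,b=s[...,0],s[...,1],s[...,2]
print(np.argwhere((r>110)&(g<60)&(b<60))[:,::-1][:40].tolist())
m=(r>120)&(g>110)&(b<60);print([v for v in np.argwhere(m)[:,::-1].tolist() if 300<v[0]<360 and 215<v[1]<275])
E
```

```text
top yel 17 mean ang -0.4348975005004842 0.034889992020318505
top red 11 mean ang -0.3958070911440494 0.052325306532548056
scene yel 17 mean ang -0.4836525291145819 0.023906945965133045
scene red 14 mean ang -0.40119896910370356 0.048679880895298185
[0.58006605 0.1454055  0.04194763] 2.0197694752468465 [-1.52816694  6.13507676 -1.68355073] [1.29877669 0.26764221 0.24375853] 20.9
[[337, 225], [336, 226], [337, 226], [338, 226], [339, 226], [336, 227], [337, 227], [338, 227], [339, 227], [338, 228], [338, 229], [266, 270], [264, 271], [265, 271], [266, 271], [262, 272], [263, 272], [264, 272], [265, 272], [259, 273], [260, 273], [261, 273], [262, 273], [263, 273], [264, 273], [258, 274], [259, 274], [260, 274], [261, 274], [262, 274], [263, 274], [264, 274], [257, 275], [258, 275], [259, 275], [260, 275], [261, 275], [262, 275], [263, 275], [257, 276]]
[[336, 229], [335, 230], [336, 230], [337, 230], [335, 231], [336, 231], [337, 231], [335, 232], [336, 232], [335, 233], [336, 233], [334, 234], [335, 234], [333, 235], [334, 235], [335, 235], [334, 236]]
```

Request:
move_arm --pt "-0.01 0.27 0 0.42 1" --pt "0 0 0 0 1" --pt "0 0 0 0 1" --pt "0 0 0 0 1" --pt "-0.01 -0.32 0 -0.5 1" --pt "-0.01 -0.32 0 -0.5 1" --pt "0 0 0 0 1" --pt "0 0 0 0 1"

```text
time_s: 21.75
position: [0.5745, 0.1404, 0.0421]
tcp_rot: [1.584, 2.712, 0.001]
contact_force: [0.5, 0.7, -2.7]
grip_width: 0.0118
grasp_force: 97.9
```

```bash
python3 ptr.py
python3 - <<'E'
from station import *
from h import *
st=state();print(st["position"],yaw(st),st["contact_force"],st["ft_torque"],st["time_s"])
E
```

```text
top yel 23 mean ang -0.4590178268326763 0.03340769329820245
top red 12 mean ang -0.3893438838794577 0.05179433541836808
scene yel 20 mean ang -0.5249143244952634 0.02208925715831715
scene red 14 mean ang -0.40119896910370356 0.048679880895298185
[0.57450027 0.14047748 0.04196162] 2.0837833634168432 [ 1.38443297  0.15807035 -1.58872415] [ 0.03528317 -0.34305227  0.19819443] 21.85
```

Request:
move_arm --pt "0.3 0 0 0 1" --pt "0.4 0 0 0 1" --pt "0.5 0 0 0 1" --pt "0.6 0 0 0 1" --pt "0.7 0 0 0 1" --pt "0.8 0 0 0 1" --pt "0 0 0 0 1"

```text
time_s: 22.55
position: [0.5398, 0.2022, 0.0421]
tcp_rot: [-1.577, -2.715, -0.002]
contact_force: [-1.0, 1.1, -1.3]
grip_width: 0.0119
grasp_force: 97.9
```

```bash
python3 ptr.py
python3 - <<'E'
from station import *
from h import *
st=state();print(st["position"],yaw(st),st["contact_force"],st["ft_torque"],st["time_s"],delta(st,[.4434,.3053,.106],2.975))
E
```

```text
top yel 22 mean ang -0.4542293908966349 0.03305472432090819
top red 11 mean ang -0.3893853775098565 0.05141643934778496
scene yel 20 mean ang -0.46599861032097123 0.028252895445752768
scene red 16 mean ang -0.4075394900197859 0.04820323396131546
[0.54129407 0.19914798 0.04195722] 2.086278056342099 [ 0.29595049 -1.42281023 -1.76701022] [ 0.03785901  0.02625078 -0.0025229 ] 22.65 (array([ 7.03, -1.64, -3.2 ]), np.float64(-7.41))
```

Request:
move_arm --pt "0 0 -1 0 1" --pt "0 0 -1 0 1" --pt "0 0 -1 0 1" --pt "0 0 -0.9 0 1" --pt "0.88 -0.2 0 0 1" --pt "0.88 -0.2 0 0 1" --pt "0.88 -0.2 0 0 1" --pt "0.88 -0.2 0 0 1" --pt "0.88 -0.2 0 0 1" --pt "0.88 -0.2 0 0 1" --pt "0.88 -0.2 0 0 1" --pt "0.88 -0.2 0 0 1"

```text
time_s: 23.85
position: [0.4446, 0.305, 0.1199]
tcp_rot: [1.586, 2.712, -0.001]
contact_force: [0.3, -0.2, -1.5]
grip_width: 0.0119
grasp_force: 98.0
```

Request:
move_arm --pt "0 0 0 -0.92 1" --pt "0 0 0 -0.92 1" --pt "0 0 0 -0.92 1" --pt "0 0 0 -0.92 1" --pt "0 0 0 -0.92 1" --pt "0 0 0 -0.92 1" --pt "0 0 0 -0.92 1" --pt "0 0 0 -0.92 1" --pt "0 0 0 0 1" --pt "0 0 0 0 1"

```text
time_s: 24.85
position: [0.4449, 0.3047, 0.1198]
tcp_rot: [-0.279, -3.129, 0.0]
contact_force: [1.1, 0.4, -1.7]
grip_width: 0.0119
grasp_force: 97.9
```

Run:
```python
from station import *
from h import *
st=state();print(st["position"],yaw(st),st["contact_force"],st["ft_torque"],st["time_s"],delta(st,[.4434,.3053,.0175],2.975))
s=snapshot("top");i=s["image"].astype(int);r,g,b=i[...,0],i[...,1],i[...,2]
m=(r>110)&(g<60)&(b<60);p=np.argwhere(m)[:,::-1];p=p[(p[:,0]<300)&(p[:,1]>200)]
print(len(p),p.mean(0) if len(p) else 0)
if len(p): print("red handle end at",at(s,p.mean(0),.138))
```

```text
[0.44491614 0.30468894 0.11978954] 2.963679798118521 [ 1.07977918  0.36059278 -1.69571806] [ 0.01768474  0.01772875 -0.02705844] 24.85 (array([0.08, 0.02, 5.11]), np.float64(-0.09))
0 0
```

Request:
move_arm --pt "0.08 0.02 1 -0.09 1" --pt "0 0 1 0 1" --pt "0 0 1 0 1" --pt "0 0 1 0 1" --pt "0 0 0.6 0 1" --pt "0 0 0.35 0 1" --pt "0 0 0.15 0 1" --pt "0 0 0 0 1" --pt "0 0 0 0 1"

```text
time_s: 25.8
position: [0.4434, 0.3062, 0.0185]
tcp_rot: [0.256, 3.13, 0.001]
contact_force: [1.0, -0.1, -0.9]
grip_width: 0.0123
grasp_force: 98.0
```

Run:
```python
from station import *
from h import *
st=state();print(st["position"],yaw(st),st["contact_force"],st["ft_torque"],st["time_s"])
```

```text
[0.44340681 0.30622367 0.01852266] 2.978517453382972 [ 0.96759907 -0.05175244 -0.87635277] [0.01649828 0.07726845 0.06108332] 25.8
```

Request:
move_arm --pt "0 -0.03 0.1 0 1" --pt "0 0 0 0 1" --pt "0 0 0 0 -1" --pt "0 0 0 0 -1" --pt "0 0 0 0 -1" --pt "0 0 0 0 -1" --pt "0 0 0 0 -1" --pt "0 0 -0.7 0 -1" --pt "0 0 -1 0 -1" --pt "0 0 -1 0 -1" --pt "0 0 -1 0 -1" --pt "0 0 -1 0 -1"

```text
time_s: 27.0
position: [0.4428, 0.3054, 0.1117]
tcp_rot: [0.255, 3.131, 0.001]
contact_force: [0.2, 0.3, -0.5]
grip_width: 0.0854
grasp_force: 0.0
```

Request:
move_arm --pt "0 0 -1 0 -1" --pt "0 0 -1 0 -1" --pt "0 0 -1 0 -1" --pt "0 0 0 0 -1" --pt "0 0 0 0 -1"

```text
time_s: 27.5
position: [0.443, 0.3053, 0.1707]
tcp_rot: [0.256, 3.13, 0.001]
contact_force: [-1.0, -0.3, 0.6]
grip_width: 0.0858
grasp_force: 0.0
```

Run:
```python
from station import *
from h import *
st=state();print(st["position"],yaw(st),st["qpos"],st["contact_force"],st["time_s"])
s=snapshot("wrist");i=s["image"].astype(int);r,g,b=i[...,0],i[...,1],i[...,2]
p=np.argwhere((r>70)&(g<.4*r)&(b<.4*r))[:,::-1].astype(float);q=p[p[:,1]<260]
print("red",len(q),q.min(0),q.max(0));e=at(s,(q[:,0].mean(),q[:,1].min()),.04)[:2]
# handle centre columns on rows below
for y in(q[:,1].max()+15,q[:,1].max()+35,q[:,1].max()+70):
    row=i[int(y)];x=np.where((np.abs(row[:,0]-row[:,2])<25)&(row[:,0]>60)&(np.arange(640)>280)&(np.arange(640)<360))[0]
    print(y,x.min() if len(x) else 0,x.max() if len(x) else 0,at(s,(x.mean(),y),.04)[:2] if len(x) else 0)
rc=at(s,q.mean(0),.04)[:2];print("end",e,"red centre",rc)
for nm,P in(("predicted end at wrench yaw -.165",[.443-.087*np.cos(.165),.3053+.087*np.sin(.165),.04]),):print(nm,P,proj(s,P),q.mean(0))
```

```text
[0.44298782 0.30528924 0.17066385] 2.9787011832074035 [-0.18917066  0.51824849 -0.74816712  1.86471082  0.43535598  0.92758089
  0.26845069] [-0.98125028 -0.33585362  0.60577199] 27.5
red 1 [325. 165.] [325. 165.]
180.0 313 359 [0.39993901 0.32315842]
200.0 314 331 [0.41379605 0.31130377]
235.0 315 359 [0.44214826 0.30843008]
end [0.3874705  0.31755939] red centre [0.3874705  0.31755939]
predicted end at wrench yaw -.165 [np.float64(0.3571816030848678), np.float64(0.31958995279617186), 0.04] [[321.20952912 123.67171721]] [325. 165.]
```

Request:
move_arm --pt "0 0 0 1 -1" --pt "0 0 0 1 -1" --pt "0 0 0 1 -1" --pt "0 0 0 1 -1" --pt "0 0 0 1 -1" --pt "0 0 0 1 -1" --pt "0 0 0 1 -1" --pt "0 0 0 1 -1" --pt "0 0 0 1 -1" --pt "0 0 0 1 -1" --pt "0 0 0 1 -1" --pt "0 0 0 1 -1"

```text
time_s: 28.75
position: [0.4424, 0.305, 0.169]
tcp_rot: [-2.262, -2.18, 0.003]
contact_force: [-0.7, 0.5, -0.7]
grip_width: 0.0854
grasp_force: 0.0
```

Run:
```python
from station import *
from h import *
st=state();print(st["position"],yaw(st),st["qpos"],st["time_s"],delta(st,[.5,0,.171],.12))
```

```text
[0.44238513 0.30498722 0.16901676] 1.5341431145872826 [-0.44748089  0.45522473 -0.35148495  1.87458175  0.20275206  0.84842544
 -0.93769654] 28.75 (array([-15.13,   3.44,  -0.09]), np.float64(11.78))
```

Now move to (.5, 0) and finish turning with the fingers shut.

Request:
move_arm --pt "-0.95 0.22 0 0 1" --pt "-0.95 0.22 0 0 1" --pt "-0.95 0.22 0 0 1" --pt "-0.95 0.22 0 0 1" --pt "-0.95 0.22 0 0 1" --pt "-0.95 0.22 0 0 1" --pt "-0.95 0.22 0 0 1" --pt "-0.95 0.22 0 0 1" --pt "-0.95 0.22 0 0 1" --pt "-0.95 0.22 0 0 1" --pt "-0.95 0.22 0 0 1" --pt "-0.95 0.22 0 0 1" --force 60

```text
time_s: 29.95
position: [0.4879, 0.0749, 0.1691]
tcp_rot: [-2.256, -2.185, 0.002]
contact_force: [0.0, 0.4, 0.3]
grip_width: 0.0001
grasp_force: 0.0
```

Request:
move_arm --pt "-0.95 0.22 0 0 1" --pt "-0.95 0.22 0 0 1" --pt "-0.95 0.22 0 0 1" --pt "-0.95 0.22 0 0 1" --pt "0 0 0 1 1" --pt "0 0 0 1 1" --pt "0 0 0 1 1" --pt "0 0 0 1 1" --pt "0 0 0 1 1" --pt "0 0 0 1 1"

```text
time_s: 30.95
position: [0.5029, -0.0007, 0.1691]
tcp_rot: [-2.884, -1.244, 0.003]
contact_force: [-0.3, -0.4, 0.9]
grip_width: 0.0001
grasp_force: 0.0
```

Request:
move_arm --pt "0 0 0 1 1" --pt "0 0 0 1 1" --pt "0 0 0 1 1" --pt "0 0 0 1 1" --pt "0 0 0 1 1" --pt "0 0 0 0.78 1" --pt "0 0 0 0 1"

```text
time_s: 31.65
position: [0.503, -0.0006, 0.1691]
tcp_rot: [3.135, 0.195, -0.003]
contact_force: [-0.6, 0.1, 0.4]
grip_width: -0.0002
grasp_force: 0.0
```

```bash
python3 - <<'E'
from station import *
from h import *
st=state();print(st["position"],yaw(st),st["qpos"],st["grip_width"],st["time_s"],delta(st,[.383,-.337,.171],.12))
s=snapshot("top");cv2.imwrite("pics/t2.png",s["image"][...,::-1])
a=cv2.imread("pics/top0.png").astype(int);b=s["image"][...,::-1].astype(int)
D=lambda a,b:[round(float(np.abs(a[y0:y1,x0:x1]-b[y0:y1,x0:x1]).mean()),1) for x0,x1,y0,y1 in((200,250,260,360),(232,282,180,240),(335,362,148,225),(422,470,205,238),(455,512,285,350))]
print("diffs wrench,tub,scraper,vials,pump",D(a,b))
def loc(i):
    B,G,Rr=i[...,0],i[...,1],i[...,2]
    m=(Rr>1.8*G)&(Rr>1.8*B)&(Rr>60);p=np.argwhere(m)[:,::-1];p=p[(p[:,0]>195)&(p[:,0]<260)&(p[:,1]>320)&(p[:,1]<370)]
    m2=(np.abs(Rr-B)<30)&(Rr>95);sub=[]
    return len(p),p.mean(0),p.min(0),p.max(0)
print(loc(a),loc(b))
T0=a[255:365,195:255].astype(np.uint8);
best=None
# head patch displacement
t=a[262:300,212:248].astype(np.uint8);r=cv2.matchTemplate(b[250:312,200:260].astype(np.uint8),t,cv2.TM_CCOEFF_NORMED);print("head shift",np.array(cv2.minMaxLoc(r)[3])-[12,12],r.max())
E
python3 ptr.py
```

```text
[ 0.50295394 -0.00057104  0.1691494 ] 0.12419108944807122 [-0.13393504  0.39680213  0.05790269  1.9678131  -0.03147944  0.77966364
 -1.50469626] -0.00023396721405579844 31.65 (array([-8.04, 15.95, -0.08]), np.float64(0.03))
diffs wrench,tub,scraper,vials,pump [11.3, 10.7, 13.2, 12.5, 9.4]
(117, array([213.8034188 , 342.57264957]), array([209, 333]), array([218, 352])) (118, array([214.11016949, 342.70338983]), array([210, 333]), array([218, 352]))
head shift [0 0] 0.9918703
top yel 1 mean ang -0.39820872465075646 0.024384220120216814
top red 11 mean ang -0.39190866281871223 0.052232987469214176
scene yel 19 mean ang -0.5585164170081243 0.02578699819969715
scene red 13 mean ang -0.40729336282229756 0.048594890896800906
```

Request:
move_arm --pt "-0.5 1 0 0 1" --pt "-0.5 1 0 0 1" --pt "-0.5 1 0 0 1" --pt "-0.5 1 0 0 1" --pt "-0.5 1 0 0 1" --pt "-0.5 1 0 0 1" --pt "-0.5 1 0 0 1" --pt "-0.5 1 0 0 1"

```text
time_s: 32.6
position: [0.4437, -0.1703, 0.1698]
tcp_rot: [-3.135, -0.2, 0.0]
contact_force: [-0.5, 0.1, 0.0]
grip_width: 0.0003
grasp_force: 0.0
```

Request:
move_arm --pt "-0.5 1 0 0 1" --pt "-0.5 1 0 0 1" --pt "-0.5 1 0 0 1" --pt "-0.5 1 0 0 1" --pt "-0.5 1 0 0 1" --pt "-0.5 1 0 0 1" --pt "-0.5 1 0 0 1" --pt "-0.5 1 0 0 1" --pt "0 0 1 0 1" --pt "0 0 1 0 1" --pt "0 0 0.9 0 1" --pt "0 0 0 0 1"

```text
time_s: 33.8
position: [0.3836, -0.3373, 0.11]
tcp_rot: [-3.132, -0.199, 0.005]
contact_force: [-0.7, -0.2, 0.9]
grip_width: -0.0
grasp_force: 0.0
```

```bash
cat > ball.py <<'E'
from station import *
from h import *
st=state();print(st["position"],yaw(st),st["contact_force"],st["time_s"],st["qpos"])
for k in("top","scene"):
    s=snapshot(k);i=s["image"].astype(int);r,g,b=i[...,0],i[...,1],i[...,2]
    m=(r>1.8*g)&(r>1.8*b)&(r>90);p=np.argwhere(m)[:,::-1];c=proj(s,[.465,-.33,.12])[0]
    p=p[np.hypot(*(p-c).T)<35];print(k,len(p),p.mean(0) if len(p) else 0,at(s,p.mean(0),.121) if len(p) else 0)
E
python3 ball.py
```

```text
[ 0.38360808 -0.33734751  0.10995733] 0.12677760662252505 [-0.66099252 -0.23997312  0.87596768] 33.8 [ 0.56813697  0.49290896  0.08893423  2.01346993 -0.07051371  0.64214921
 -0.74081812]
top 68 [498.10294118 318.85294118] [ 0.45447488 -0.33410793  0.121     ]
scene 55 [155.67272727 201.27272727] [ 0.44677294 -0.33238471  0.121     ]
```

Request:
move_arm --pt "0 0.15 0 0 1" --pt "0.5 0 0 0 1" --pt "0.5 0 0 0 1" --pt "0.5 0 0 0 1" --pt "0.4 0 0 0 1" --pt "0.4 0 0 0 1" --pt "0.4 0 0 0 1" --pt "0.4 0 0 0 1" --pt "0.4 0 0 0 1" --pt "0.4 0 0 0 1" --pt "0.3 0 0 0 1" --pt "0 0 0 0 1"

```text
time_s: 35.1
position: [0.4698, -0.3303, 0.1118]
tcp_rot: [3.135, 0.198, 0.001]
contact_force: [-0.5, -0.3, -0.1]
grip_width: 0.0001
grasp_force: 0.0
```

```bash
python3 ball.py
```

```text
[ 0.46979807 -0.33034309  0.11176347] 0.12632533876815077 [-0.46733708 -0.33553831 -0.08716467] 35.1 [ 0.46871779  0.56219589  0.09580109  1.85568049 -0.07746918  0.72658392
 -0.83670699]
top 58 [494.5862069  300.75862069] [ 0.49503668 -0.32724048  0.121     ]
scene 57 [157.63157895 211.40350877] [ 0.4856845  -0.32584509  0.121     ]
```

Request:
move_arm --pt "0.25 0 0 0 1" --pt "0.25 0 0 0 1" --pt "0 0 0 0 1" --pt "0 0 0 0 1"

```text
time_s: 35.6
position: [0.4762, -0.3297, 0.1115]
tcp_rot: [-3.135, -0.195, 0.006]
contact_force: [-7.0, -0.7, 2.7]
grip_width: -0.0002
grasp_force: 3.9
```

```bash
python3 ball.py
```

```text
[ 0.47617337 -0.32968861  0.1114878 ] 0.1239628235174567 [-6.9913562  -0.66503009  2.70537113] 35.6 [ 0.45946999  0.57038699  0.0988253   1.83921582 -0.07696105  0.73950985
 -0.84699581]
top 54 [493.7962963  298.48148148] [ 0.50015451 -0.32557     0.121     ]
scene 59 [158.06779661 213.52542373] [ 0.49366732 -0.3244452   0.121     ]
```

The lever is against its stop, at 7 N. I'll back off and rise.

Request:
move_arm --pt "-0.5 0 0 0 1" --pt "-1 0 0 0 1" --pt "-1 0 0 0 1" --pt "-1 0 0 0 1" --pt "-1 0 -1 0 1" --pt "0 0 -1 0 1" --pt "0 0 -1 0 1" --pt "0 0 -1 0 1" --pt "0 0 0 0 1" --pt "0 0 0 0 1"

```text
time_s: 36.7
position: [0.3894, -0.3408, 0.1922]
tcp_rot: [3.135, 0.197, 0.002]
contact_force: [0.0, -0.2, -0.2]
grip_width: -0.0004
grasp_force: 0.0
```

```bash
python3 ball.py; python3 -c "
from station import *
print(job_done())"
```

```text
[ 0.38935129 -0.34078319  0.19215092] 0.1252218786516514 [ 0.02611448 -0.20354057 -0.16812929] 36.7 [ 0.55054071  0.38725173  0.10890373  1.90801928 -0.05516206  0.84764722
 -0.7576757 ]
top 69 [494.04347826 299.01449275] [ 0.49895904 -0.32610644  0.121     ]
scene 60 [158.  213.5] [ 0.4935473  -0.32462037  0.121     ]
the job is handed in; nothing more can be done
None
```

I handed the job in at 36.7 s of the 72 s; no verdict came back. By the cameras, the nut pointer is at or just past the red tick, the wrench is back on its rest within a pixel of its start, and the pump switch is over to on.

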